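# Push the finned module through the flap of the return chute

## Robot

A 7-joint arm with a two-finger parallel gripper is mounted at the origin on the work surface. World frame = base frame: x ahead of the robot, y to its left, z up, the work surface at z = 0. Lengths are in m, angles in degrees, forces in N, time in s.
With the tool pointing down it reaches from about 0.4 to 0.875 m from the base axis. Payload 19.3 kg.
Tool frame: the origin (TCP) lies at the centre of the arm's flange, where the gripper is bolted on; the fingertips stand 173 mm ahead of it and the grasp point (between the pads) lies 155 mm ahead of it; x points along the fingers, y is the direction in which the jaws open and shut, and the axes are right-handed (so a half turn about x gives the same grasp; the last joint's range is limited). The gripper opens to 85 mm and grips with 20 to 120 N. Pads are 22 mm wide; open, the fingers measure 114 mm over their backs; the gripper's body (76 mm by 85 mm) begins 54 mm behind the grasp point. The pads swing forward as they close: fully open they stand 13 mm farther back than shut.
Start: joints at [-4.022, 29.874, -2.08, 91.645, 1.215, 58.505, -6.463], TCP at [0.625, -0, 0.405] pointing down, gripper open.
Joint ranges: [-166.77, 166.77], [-17.47, 122.26], [-85.68, 81.53], [9.62, 139.38], [-72.42, 252.41], [9.2, 110.78], [-144.41, 144.41]. Speed limits (degrees/s): [108.29, 108.29, 136.94, 136.94, 172.46, 172.46, 172.46].

## Interface

Orientations are given as a 3x3 rotation matrix whose columns are the frame's x, y, z axes.
In Python, from workcell import * gives the robot as it stands. Calls block until the motion is done:
- move_ptp(position, orientation): joint-space move of the TCP to a pose.
- line_to(position, rot=None, velocity=0.15, threshold=None): straight line of the TCP; rot=None keeps the orientation; velocity is the mean speed in m/s. With threshold (N) it stops when the force on the tool has changed by that much, and returns True; else False.
- goto_joints(angles): joint-space move.
- move_gripper(opening): opening from 0.0 (shut) to 1.0 (fully open); the grip force is fixed at half the most; returns when the fingers have stopped.
- pause(seconds).
- solve_ik(position, orientation): joint angles nearest the present ones, or None.
- observe(): the state.
- read_camera(name): name is "scene" or "side" or "wrist"; returns (picture, depth): 384x512x3 uint8, red, green, blue; 384x512 float32, m along the optical axis (not along the pixel's ray), 0 where there is no reading.
- get_calibration(name): a dict with "fx", "fy", "cx", "cy" (pixels), "rvec" (rotation vector, rad) and "tvec" (3), from world to camera coordinates, as OpenCV has them; the wrist camera has in their place "hand_eye" (4x4, takes a point from camera to tool coordinates, whose origin is the TCP and whose axes are the tool frame's). Camera axes: x right, y down, z forward; pixel columns grow to the right and rows downward; lengths in m; the calibration is good to about 2 mm. A picture is of the moment at which its call begins: read the wrist's pose just before it. get_calibration takes no time and is no camera call.
A pose or a line that the arm cannot do raises PlanningError and nothing moves.
- hand_in(): hands the job in, once; it reports no verdict.
Trained networks look in the newest picture that a camera, given by its name, has taken for a name from the list of things; names that differ only in an ending like _2 or _b are one class to them, and where a whole thing is asked for, a point or a joint stands for the part that bears it (a point fixed in the world has none). Each returns a list of dicts, best first, with "score" (0 to 1); they miss things now and then, are a little off and sometimes report something else, mostly with a low value. They report only what shows in the picture. A call takes as long as a camera call. They do not tell look-alikes from the thing itself.
- regions_of(camera, thing): "pixels" (384x512 bool, what is visible of it) and "centre" ([column, row] in pixels, amid what is visible of it).
The state is a dict: "time_s": time; "joint_positions": joint angles; "qvel": joint speeds; "effort": joint torques, N m; "tool_pos": TCP position; "orientation": TCP orientation; "contact_force": force on the tool from outside, world axes, zero at the start; "wrist_torque": the same for the moment, N m; "grip_width": opening from 0.0 (shut) to 1.0 (fully open).
Only numpy, scipy, OpenCV 4.12 (cv2) and the standard library are available. Lean on these libraries where they do the work, as an engineer would, in place of code of your own. Each camera call takes 0.05 s, during which the arm holds its last target.

## Task

One lane of the two-lane return chute holds a tested module with cooling fins, the other a plain one. With the fingertips, push the finned module along its lane and in under its hanging flap until it slides away down the chute, then draw the hand back so that the flap hangs shut behind it. Only push it, never lift it, and leave the plain module, its flap and everything else on the bench alone.

Things in the scene. Friction and masses are not known exactly. Their poses are not given: they have to be found in the camera images.
- chute: Return chute fixed to the table. Origin: on the table top, midway between its two lanes, in the plane of the shut flaps. x runs along the lanes, inwards (open runway at -x, chute at +x), y left, z up. Lanes 78 mm wide between rails, centred on y = +44 mm (left) and -44 mm (right). Grey level deck, 75 mm above the table, x -160 to +20 mm; the outside is 184 mm wide.
- left_mouth (a point): point on the deck top, middle of the left lane, in the plane of its shut flap; axes as the chute's. Runway before it: 160 mm long, open above, rails 9 mm thick and 14 mm high above the deck on both sides
- right_mouth (a point): the same point of the right lane. Behind the flaps (both lanes) the deck goes on level to x = 20 mm; there a slick aluminium bed starts, sloping down at 26 degrees for 112 mm to an end stop 25 mm high. A module pushed until its middle is past x = 20 mm tips onto the bed and slides down to the stop. Walls beside, clear cover above
- lintel (a point): middle of the lintel's underside, 68 mm above the deck (143 mm above the table), in the plane of the flaps. Lintel: white bar 184 mm wide, 12 mm thick (x), 10 mm high (top 78 mm above the deck), on three white posts 12 mm thick (x), 9 mm wide, between and beside the lanes. The clear cover slopes down inwards from its top
- flap_left (a joint): Left lane's flap: grey plate 74 mm wide, 3 mm thick, 50 g, hung freely from a hinge under the lintel, 64 mm above the deck, down to 5 mm above the deck. 0 = hanging shut (upright), grows (rad) to 1.45 as its lower edge swings inwards and up; it cannot swing outwards. No spring or latch: it falls shut by its own weight, and rests on whatever lies under it
- flap_right (a joint): Right lane's flap, the same as the left one
- finned_module: Module with upright cooling fins, bare aluminium, 70 mm long (its x, roughly along the lane), 56 mm wide, 28 mm high, 0.15 to 0.3 kg; the fins run along its length. Lies loose on the runway of either lane. Origin: centre of its underside, z up. At the end stop its origin is near x = 88 mm, z = 42 mm in the chute's frame
- plain_module: Module of the same size and material with a smooth flat top and four small screws, on the runway of the other lane; leave it. Origin: centre of its underside
- screwdriver: screwdriver 160 mm long lying left of the chute, bystander; origin at its underside
- tape_roll: black ring of tape, 72 mm across, 18 mm high, lying right of the runway, bystander; origin: centre of its underside
- mouse: black computer mouse 105 x 60 x 33 mm, bystander; origin: centre of its underside
- spray_bottle: white bottle 52 mm across, 130 mm high, standing, bystander; origin: centre of its underside
- mug: white mug 80 mm across, 92 mm high, bystander; origin: centre of its underside
- meter: black hand-held meter 150 x 78 x 41 mm lying flat, bystander; origin: centre of its underside
Mind the look-alikes: they are no part of the job. What is shaped like the finned_module but green is not meant.

How it is judged (in metres and radians):
On the way, in this order (a step that is already met when the one before it is completed fails the run):
1. the finned module noses its flap open (x of finned_module in the frame of chute above -0.033 m and ((y of finned_module in the frame of chute above 0 m and value of joint flap_left above 0.25 rad) or (y of finned_module in the frame of chute below 0 m and value of joint flap_right above 0.25 rad))), for 0.1 s.
2. the finned module is wholly past its flap, on the chute (x of finned_module in the frame of chute above 0.06 m), for 0.1 s.
At the end, for the whole second after the job is handed in: The finned module lies at rest on the sloping bed of the chute, its origin 70 to 110 mm past the plane of the flaps; both flaps hang shut (within 0.05 rad); the plain module is within 15 mm and every other loose thing within 30 mm of where it was (x of finned_module in the frame of chute between 0.07 and 0.11 m and z of finned_module in the frame of chute between 0.02 and 0.06 m and (y of finned_module in the frame of chute between 0.015 and 0.075 m or y of finned_module in the frame of chute between -0.075 and -0.015 m) and angle between finned_module's own z axis and vertical below 0.6 rad and linear speed of finned_module below 0.01 m/s and value of joint each of flap_left, flap_right below 0.05 rad and distance of plain_module from where it was at the start of the episode below 0.015 m and distance of each of screwdriver, tape_roll, mouse, spray_bottle, mug, meter from where it was at the start of the episode below 0.03 m); the robot touches nothing.
It fails at once if the finned module is lifted (more than 12 mm above the deck) or turned over (tilted over 0.8 rad) (z of finned_module in the frame of chute above 0.087 m or angle between finned_module's own z axis and vertical above 0.8 rad).
It fails at once if the plain module is shifted by more than 15 mm or lifted (distance of plain_module from where it was at the start of the episode above 0.015 m).
It fails at once if the other lane's flap is pushed open (over 0.15 rad) ((y of finned_module in the frame of chute above 0 m and value of joint flap_right above 0.15 rad) or (y of finned_module in the frame of chute below 0 m and value of joint flap_left above 0.15 rad)).
It fails at once if a bystander on the bench is shifted by more than 30 mm (distance of any of screwdriver, tape_roll, mouse, spray_bottle, mug, meter from where it was at the start of the episode above 0.03 m).
It also fails if it takes over 35 s, if anything falls off the work surface, if the arm or the gripper's body presses on something with over 40 N, if the wrist force passes 120 N, or if a joint passes its speed limit or range.

## Working session

There is one attempt and no reset: what is moved stays moved. The work goes in short steps, each a Python script; the robot and the scene stay as the last script left them, time stands still between calls to the robot, and variables do not carry over. Pictures are saved under pics/ and viewed, and the job is handed in when it is done.

```bash
mkdir -p pics
python3 - <<'E'
from workcell import *
import cv2,numpy as np
for n in ["scene","side","wrist"]:
    p,d=read_camera(n); np.save(f"pics/{n}_d.npy",d); cv2.imwrite(f"pics/{n}0.png",p[:,:,::-1])
    print(n,get_calibration(n))
    for t in ["finned_module","plain_module","chute","flap_left"]:
        print(t,[(round(r["score"],2),np.round(r["centre"]).tolist(),int(r["pixels"].sum())) for r in regions_of(n,t)])
print(observe())
E
ls
```

```text
scene {'fx': 401.8422050897278, 'fy': 401.8422050897278, 'cx': 256.38784183685453, 'cy': 187.32396315120303, 'rvec': array([ 0.69747933,  2.54169306, -1.24248518]), 'tvec': array([ 0.47044982, -0.04574309,  1.44253158])}
finned_module [(0.82, [327.0, 257.0], 569), (0.69, [270.0, 218.0], 490), (0.69, [336.0, 225.0], 475)]
plain_module [(0.88, [256.0, 194.0], 424)]
chute [(0.8, [232.0, 220.0], 5262)]
flap_left [(0.53, [251.0, 224.0], 23)]
side {'fx': 355.7968998263886, 'fy': 355.7968998263886, 'cx': 253.69814119008703, 'cy': 196.54949712654107, 'rvec': array([ 2.38893862, -0.10663954,  0.03123828]), 'tvec': array([-0.53006644,  0.094716  ,  0.93249945])}
finned_module [(0.8, [254.0, 184.0], 580), (0.8, [311.0, 277.0], 807), (0.66, [187.0, 188.0], 493), (0.64, [216.0, 162.0], 331)]
plain_module [(0.62, [253.0, 207.0], 679), (0.58, [282.0, 202.0], 6934)]
chute [(0.87, [281.0, 202.0], 7086)]
flap_left [(0.64, [252.0, 213.0], 619), (0.45, [282.0, 202.0], 7014)]
wrist {'fx': 323.8640422393508, 'fy': 323.8640422393508, 'cx': 262.82865744404876, 'cy': 190.44465686289266, 'hand_eye': array([[ 
[... 669 characters left out ...]
]), 'qvel': array([ 0.03196466,  0.03154707,  0.00069802,  0.065194  , -0.02826533,
        0.02982468, -0.07317632]), 'effort': array([-9.34485070e-05, -9.26745343e+01,  1.97741367e+00, -3.70232749e+01,
        1.78784336e-02,  1.84229495e-03, -6.69362839e-05]), 'tool_pos': array([ 6.25004445e-01, -4.66794414e-05,  4.04719750e-01]), 'orientation': array([[ 4.63796694e-05,  9.99999997e-01, -5.47560981e-05],
       [-2.08512253e-05, -5.47551311e-05, -9.99999998e-01],
       [-9.99999999e-01,  4.63808111e-05,  2.08486858e-05]]), 'contact_force': array([-0.46893933, -0.0736219 ,  0.18359338]), 'wrist_torque': array([-0.03938242,  0.08125374, -0.05534331]), 'grip_width': 1.0028705507642224}
pics
```

View pics/scene0.png

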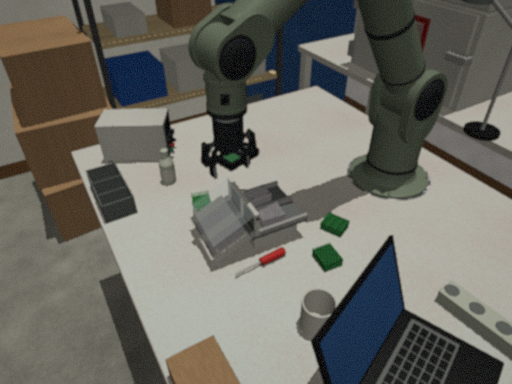

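View pics/side0.png

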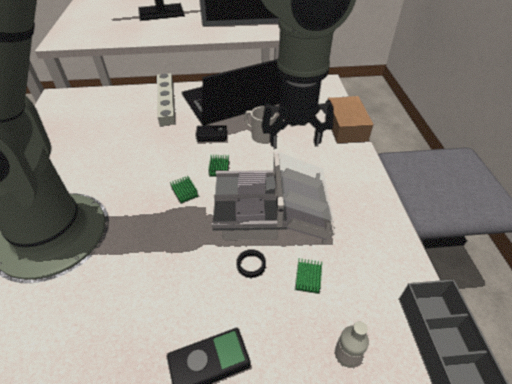

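View pics/wrist0.png

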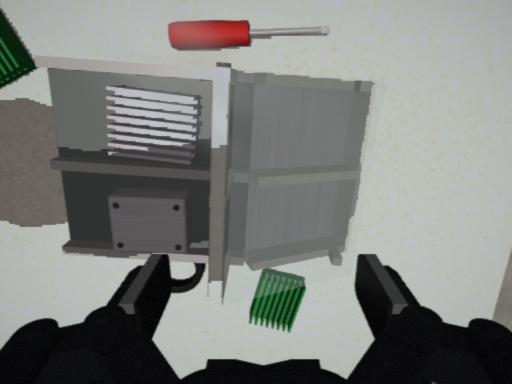

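Wrist view: the bare-aluminium finned module is at (154,124), in the upper lane in the image, which is the chute's left lane because the screwdriver lies on that side. The plain one with four screws is at (149,220). The look-alikes are green and finned, at (12,50) and (277,305). In the side view, green ones are at (219,164), (184,188) and (310,277). Next I'll measure the chute and do the close crop.

```bash
cat > h.py <<'E'
import numpy as np,cv2
from workcell import *
def cloud_wrist():
    o=observe(); p,d=read_camera("wrist"); c=get_calibration("wrist")
    T=np.eye(4);T[:3,:3]=o["orientation"];T[:3,3]=o["tool_pos"]; M=T@c["hand_eye"]
    return p,d,unproj(d,c,M)
def unproj(d,c,M):
    v,u=np.mgrid[:384,:512]
    P=np.stack([(u-c["cx"])/c["fx"]*d,(v-c["cy"])/c["fy"]*d,d],-1)
    P=P@M[:3,:3].T+M[:3,3]; P[d<=0]=np.nan; return P
def cloud_fixed(n):
    p,d=read_camera(n); c=get_calibration(n)
    R,_=cv2.Rodrigues(c["rvec"]); M=np.eye(4); M[:3,:3]=R.T; M[:3,3]=-R.T@np.ravel(c["tvec"])
    return p,d,unproj(d,c,M)
E
python3 - <<'E'
from h import *
p,d,P=cloud_wrist()
cv2.imwrite("pics/crop1.png",cv2.resize(p[50:270,30:390,::-1],None,fx=2.2,fy=2.2))
np.save("pics/P.npy",P)
z=P[...,2]
print(np.histogram(z[60:270,40:380],bins=np.arange(-.01,.18,.005)))
for lo,hi in [(.148,.158),(.085,.093),(.07,.08),(.098,.108)]:
    m=(z>lo)&(z<hi); m[:50]=0;m[270:]=0; m[:,390:]=0
    Q=P[m]; print(lo,hi,m.sum(),np.nanmin(Q,0),np.nanmax(Q,0),Q.mean(0))
    if m.sum()>20: print(cv2.minAreaRect(Q[:,:2].astype(np.float32)*1000))
for t in ["finned_module","plain_module"]:
    for r in regions_of("wrist",t):
        m=r["pixels"]; Q=P[m&(z>.095)&(z<.112)]
        if len(Q)>20: print(t,r["score"],r["centre"],len(Q),cv2.minAreaRect(Q[:,:2].astype(np.float32)*1000),np.median(Q[:,2]))
E
```

```text
(array([   0, 2876, 6688,    3,    8,   58,    0,    0,    0,    0,    0,
          0,    0,    0,    0,    0, 3953, 9537,  673, 6041, 2058, 2674,
       8834, 2017, 2058, 2175, 2279, 2409, 2492, 2593, 2818, 2911, 5173,
          6,    0,    0,    0]), array([-0.01 , -0.005,  0.   ,  0.005,  0.01 ,  0.015,  0.02 ,  0.025,
        0.03 ,  0.035,  0.04 ,  0.045,  0.05 ,  0.055,  0.06 ,  0.065,
        0.07 ,  0.075,  0.08 ,  0.085,  0.09 ,  0.095,  0.1  ,  0.105,
        0.11 ,  0.115,  0.12 ,  0.125,  0.13 ,  0.135,  0.14 ,  0.145,
        0.15 ,  0.155,  0.16 ,  0.165,  0.17 ,  0.175]))
0.148 0.158 6339 [ 0.58205025 -0.06099413  0.14800007] [0.61682318 0.09131095 0.15528877] [0.59870591 0.02357437 0.15193437]
((600.231689453125, 15.018630981445312), (151.2581787109375, 27.094724655151367), 85.9365463256836)
0.085 0.093 7486 [ 0.42525194 -0.09642446  0.08500678] [0.72534852 0.10225289 0.09299978] [0.51417246 0.02772143 0.08890426]
((575.6098022460938, -0.01766204833984375), (184.68289184570312, 289.23638916015625), 85.88993835449219)
0.07 0.08 13490 [ 0.42664874 -0.08308405  0.07270855] [0.58013305 0.09274923 0.07999339] [0.49078999 0.01863246 0.07545446]
((503.0929260253906, 4.814079284667969), (167.16331481933594, 143.13690185546875), 85.89216613769531)
0.098 0.108 11139 [ 0.48345841 -0.09280063  0.09800325] [0.71847278 0.08355532 0.10799971] [ 0.58504486 -0.00171276  0.1029903 ]
((600.8651733398438, 3.4848480224609375), (175.655517578125, 225.869384765625), 85.42314910888672)
finned_module 0.91 [156.4, 123.6] 3408 ((530.98583984375, 46.53179168701172), (56.46154022216797, 70.98760223388672), 83.11366271972656) 0.10291777934800289
plain_module 0.65 [150.6, 216.4] 4339 ((519.4964599609375, -43.79432678222656), (56.35422134399414, 69.68622589111328), 87.67435455322266) 0.1032749301339152
```

View pics/crop1.png

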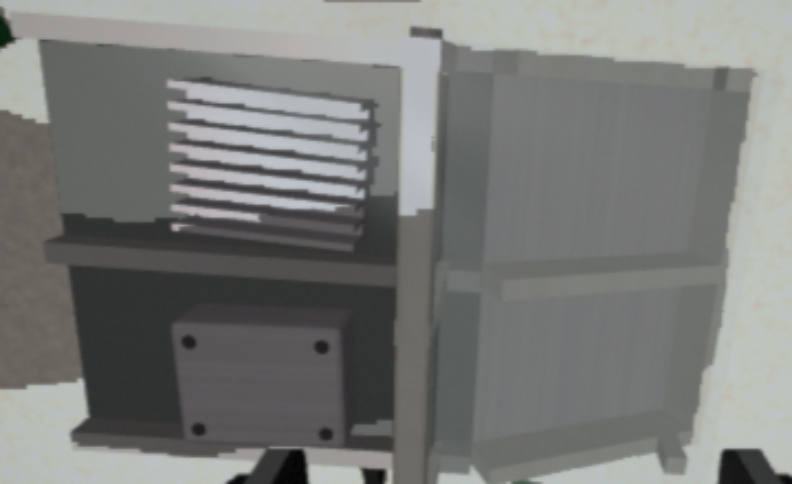

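Run:
```python
from h import *
P=np.load("pics/P.npy"); z=P[...,2]
for yaw in (-3.8,-4.1,-4.4):
    a=np.radians(yaw); X=P[...,0]*np.cos(a)+P[...,1]*np.sin(a); Y=-P[...,0]*np.sin(a)+P[...,1]*np.cos(a)
    m=(z>.087)&(z<.091)&(np.arange(512)[None]<205); m[:50]=0;m[270:]=0
    lab=X[m],Y[m]
    h,e=np.histogram(Y[m],bins=np.arange(-.08,.16,.003)); print(yaw,[(round(e[i],3),int(h[i])) for i in range(len(h)) if h[i]>10])
    print("rail xmin",np.percentile(X[m],[0,.5,1,2]))
    for lo,hi in [(.11,.16),(.02,.06)]:
        q=m&(Y>lo)&(Y<hi); 
        if q.sum()>50: print("rail",lo,np.median(Y[q]),np.polyfit(X[q],Y[q],1),q.sum(), np.percentile(Y[q],[1,99]))
    m=(z>.1515)&(z<.156); m[:50]=0;m[270:]=0;m[:,:200]=0;m[:,240:]=0
    print("lintel",np.percentile(X[m],[1,5,50,95,99]),np.percentile(Y[m],[0,1,99,100]),np.median(z[m]))
```

```text
-3.8 [(np.float64(-0.056), 28), (np.float64(-0.053), 300), (np.float64(-0.05), 334), (np.float64(-0.047), 319), (np.float64(-0.044), 70), (np.float64(0.016), 112), (np.float64(0.034), 420), (np.float64(0.037), 495), (np.float64(0.04), 484), (np.float64(0.043), 158), (np.float64(0.052), 13), (np.float64(0.055), 102), (np.float64(0.058), 27), (np.float64(0.061), 63), (np.float64(0.064), 94), (np.float64(0.07), 112), (np.float64(0.073), 58), (np.float64(0.076), 50), (np.float64(0.079), 127), (np.float64(0.082), 27), (np.float64(0.085), 111), (np.float64(0.088), 107), (np.float64(0.091), 33), (np.float64(0.094), 152), (np.float64(0.097), 59), (np.float64(0.1), 96), (np.float64(0.103), 160), (np.float64(0.106), 34), (np.float64(0.109), 18), (np.float64(0.121), 459), (np.float64(0.124), 641), (np.float64(0.127), 653), (np.float64(0.13), 197)]
rail xmin [0.42956865 0.43122706 0.43219576 0.43388503]
rail 0.11 0.1264047389308503 [-0.00559871  0.12913101] 1960 [0.12176352 0.13088973]
rail 0.02 0.03966045221973796 [0.01731544 0.03194483] 1700 [0.0343781  0.05824324]
lintel [0.58493049 0.5856732
[... 1817 characters left out ...]
0.088), 13), (np.float64(0.091), 150), (np.float64(0.094), 68), (np.float64(0.097), 48), (np.float64(0.1), 160), (np.float64(0.103), 38), (np.float64(0.106), 126), (np.float64(0.109), 144), (np.float64(0.112), 20), (np.float64(0.115), 16), (np.float64(0.127), 613), (np.float64(0.13), 647), (np.float64(0.133), 649), (np.float64(0.136), 33)]
rail xmin [0.42884756 0.43073585 0.43158884 0.43341163]
rail 0.11 0.1313986681083645 [-0.00781523  0.13450597] 2059 [0.11032015 0.13609783]
rail 0.02 0.04411074528939626 [-0.01155289  0.04877901] 1676 [0.02253756 0.04896364]
lintel [0.58425452 0.58494393 0.59154779 0.59873415 0.60015066] [-0.01309387 -0.01091685  0.13558944  0.13662668] 0.15303861855037248
```

```bash
cat >> h.py <<'E'
YAW=np.radians(-4.1); CX=np.array([np.cos(YAW),np.sin(YAW),0]); CY=np.array([-np.sin(YAW),np.cos(YAW),0]); CZ=np.array([0,0,1.])
CO=.591*CX+.0413*CY
def pose(tx,ty,tz,tilt,flip=-1):
    """tip centre at chute (tx,ty), tz world; tilt from vertical deg"""
    s,c=np.sin(np.radians(tilt)),np.cos(np.radians(tilt))
    x=s*CX-c*CZ; y=flip*CY; z=np.cross(x,y)
    return CO+tx*CX+ty*CY+tz*CZ-.173*x, np.stack([x,y,z],1)
E
python3 - <<'E'
from h import *
for tilt in (20,25,30,35,40,45):
  for f in (-1,1):
    print(tilt,f,[None if q is None else np.round(q).astype(int).tolist() for q in [solve_ik(*pose(a,.044,z,tilt,f)) for a,z in [(-.13,.2),(-.13,.087),(0,.087)]]])
E
```

```text
20 -1 [[-43, 12, 28, 133, 5, 18, -115], None, [-29, 35, 21, 120, -40, 10, -68]]
20 1 [[-6, 11, -14, 131, 30, 22, 40], [-15, 26, -4, 137, 97, 10, -29], [-11, 33, -3, 119, 40, 12, 35]]
25 -1 [[-55, 12, 40, 137, 8, 10, -119], None, None]
25 1 [[-14, 10, -8, 135, 45, 17, 23], None, [-3, 33, -14, 123, 87, 15, -11]]
30 -1 [None, None, [-13, 33, -3, 127, 128, 14, 125]]
30 1 [[-10, 10, -14, 139, 75, 16, -8], None, [30, 47, -61, 125, 102, 48, -15]]
35 -1 [None, None, [-5, 34, -14, 130, 133, 25, 122]]
35 1 [None, None, [36, 57, -73, 128, 111, 62, -17]]
40 -1 [None, None, [3, 37, -26, 133, 135, 38, 122]]
40 1 [None, None, [35, 60, -73, 131, 120, 67, -22]]
45 -1 [None, None, [11, 42, -38, 135, 136, 51, 124]]
45 1 [None, None, [35, 63, -73, 134, 127, 74, -26]]
```

Run:
```python
from h import *
for tilt in (0,5,8,10,12,15,18):
  for f in (-1,1):
    print(tilt,f,[None if q is None else np.round(q).astype(int).tolist() for q in [solve_ik(*pose(a,.044,z,tilt,f)) for a,z in [(-.125,.2),(-.125,.088),(-.06,.088),(0,.088)]]])
```

```text
0 -1 [[-29, 20, 19, 116, -9, 45, -98], [-25, 31, 15, 121, -16, 30, -92], [-23, 35, 16, 112, -16, 35, -90], [-22, 39, 17, 103, -17, 40, -89]]
0 1 [[6, 20, -24, 115, 11, 47, 62], [2, 31, -20, 120, 19, 33, 54], [4, 35, -21, 111, 19, 38, 57], [5, 39, -21, 102, 19, 43, 60]]
5 -1 [[-31, 17, 20, 120, -7, 39, -101], [-27, 29, 16, 125, -16, 22, -93], [-24, 33, 16, 116, -17, 28, -90], [-23, 37, 17, 107, -17, 33, -89]]
5 1 [[4, 18, -23, 119, 13, 41, 59], [-1, 29, -17, 124, 24, 26, 49], [2, 33, -18, 115, 23, 31, 53], [3, 37, -19, 106, 22, 36, 56]]
8 -1 [[-32, 16, 20, 123, -5, 35, -103], [-28, 28, 16, 128, -16, 18, -93], [-25, 33, 17, 119, -17, 23, -90], [-23, 37, 17, 110, -18, 28, -89]]
8 1 [[3, 16, -22, 121, 15, 37, 57], [-4, 28, -15, 126, 27, 21, 45], [0, 32, -16, 117, 25, 26, 50], [2, 36, -18, 109, 24, 31, 54]]
10 -1 [[-33, 15, 21, 124, -4, 32, -104], [-28, 28, 16, 129, -17, 15, -93], [-26, 32, 17, 120, -18, 20, -90], [-24, 36, 17, 112, -18, 25, -89]]
10 1 [[2, 15, -21, 123, 16, 35, 55], [-6, 27, -12, 128, 30, 18, 41], [-2, 31, -15, 119, 28, 23, 47], [1, 35, -16, 110, 26, 28, 52]]
12 -1 [[-34, 14, 21, 126, -3, 29, -106], [-29, 28, 16, 131, -18, 12, -93], [-26, 32, 17, 122, -18, 17, -90], [-24, 35, 17, 113, -19, 22, -88]]
12 1 [[1, 14, -20, 124, 18, 32, 53], [-9, 26, -9, 130, 34, 15, 37], [-4, 30, -13, 121, 30, 20, 44], [-1, 34, -15, 112, 28, 25, 49]]
15 -1 [[-37, 13, 23, 128, -1, 25, -109], [-42, 31, 32, 134, -66, 12, -46], [-27, 31, 17, 124, -20, 12, -89], [-25, 35, 17, 116, -20, 17, -87]]
15 1 [[-1, 13, -19, 127, 21, 29, 50], [-15, 26, -3, 132, 42, 10, 28], [-8, 30, -8, 123, 35, 15, 39], [-3, 33, -12, 115, 32, 20, 45]]
18 -1 [[-40, 12, 25, 131, 2, 21, -112], None, [-39, 34, 32, 127, -67, 13, -43], [-25, 34, 17, 118, -21, 12, -86]]
18 1 [[-4, 12, -16, 129, 26, 25, 45], [-7, 26, -14, 134, 76, 13, -6], [-13, 29, -2, 126, 42, 10, 30], [-7, 33, -7, 118, 36, 15, 40]]
```

Run:
```python
from h import *
move_gripper(0.3)
move_ptp(*pose(-.128,.044,.26,10,1))
line_to(pose(-.128,.044,.16,10,1)[0])
o=observe();print(o["time_s"],o["grip_width"],o["tool_pos"],pose(-.128,.044,.16,10,1)[0])
p,d,P=cloud_wrist(); cv2.imwrite("pics/w2.png",p[:,:,::-1]); np.save("pics/P2.npy",P)
p,_=read_camera("side"); cv2.imwrite("pics/s2.png",cv2.resize(p[60:320,120:400,::-1],None,fx=2,fy=2))
```

```text
3.4417 0.29981618301994234 [0.43828937 0.05427541 0.33082604] [0.43794956 0.05412625 0.33037174]
```

View pics/w2.png

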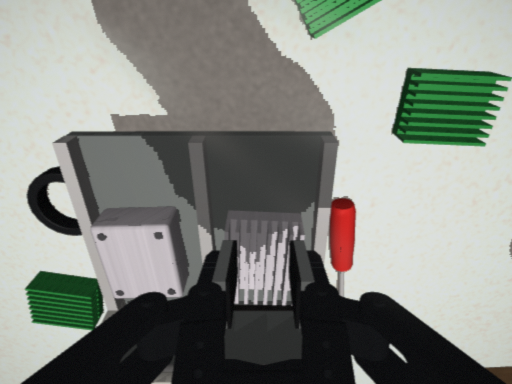

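View pics/s2.png

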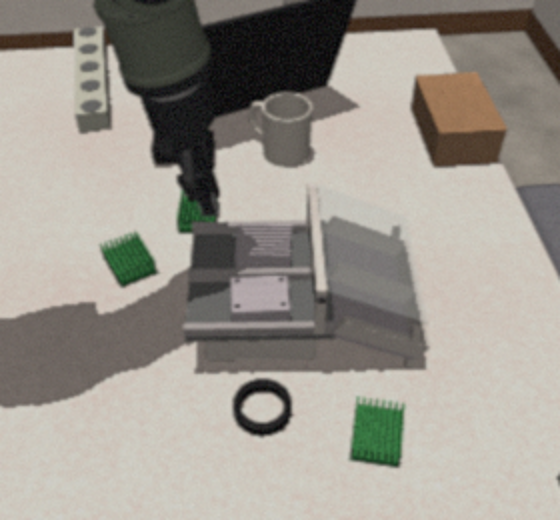

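The wrist view shows the fingertips centred on the lane (columns 228 to 298, rails at 205 and 328). The finned module is ahead of them. I'll lower the hand with force guards and push the first part.

Run:
```python
from h import *
print(line_to(pose(-.128,.044,.087,10,1)[0],velocity=.08,threshold=6), observe()["contact_force"])
print(line_to(pose(-.085,.044,.087,10,1)[0],velocity=.05,threshold=12), observe()["contact_force"])
o=observe();print(o["time_s"],o["tool_pos"],pose(-.085,.044,.087,10,1)[0])
p,d,P=cloud_wrist(); cv2.imwrite("pics/w3.png",p[:,:,::-1]); np.save("pics/P2.npy",P)
p,_=read_camera("side"); cv2.imwrite("pics/s3.png",cv2.resize(p[100:300,160:360,::-1],None,fx=3,fy=3))
```

```text
False [-0.0908098   0.29081232  0.63094476]
False [-0.20949424 -0.93969045  0.19715423]
5.6167 [0.48072246 0.05109346 0.25736094] [0.48083952 0.05105186 0.25737174]
```

View pics/w3.png

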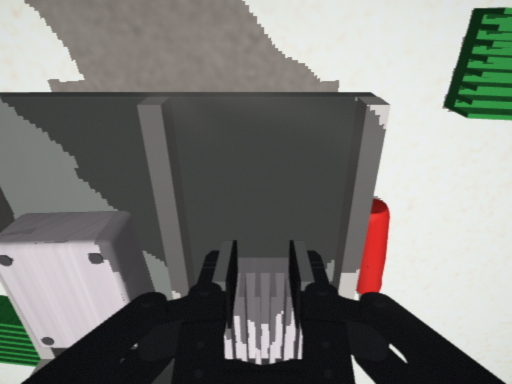

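View pics/s3.png

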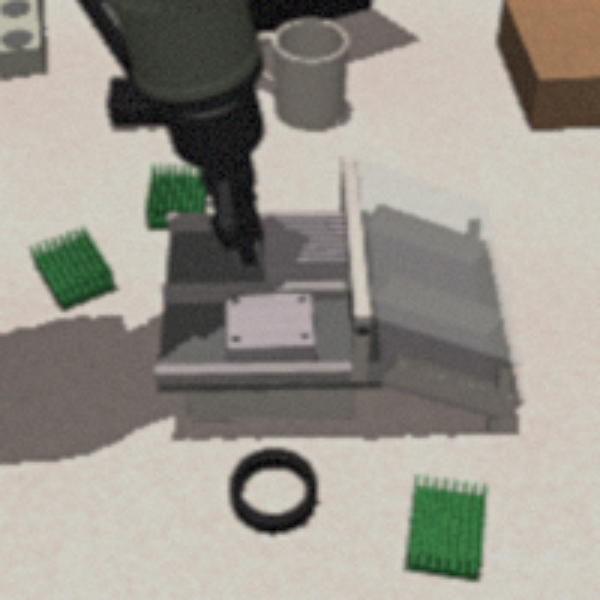

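Run:
```python
from h import *
P=np.load("pics/P2.npy"); Q=P-CO; X=Q@CX; Y=Q@CY
for u in (245,262,280):
    print(u,[(v,round(X[v,u],3),round(Y[v,u],3),round(P[v,u,2],3)) for v in range(225,364,8)])
print([(u,round(X[240,u],3),round(Y[240,u],3),round(P[240,u,2],3)) for u in range(205,330,6)])
print(P[250:300,110],)if 0 else None
```

```text
245 [(225, np.float64(-0.095), np.float64(0.035), np.float64(0.075)), (233, np.float64(-0.091), np.float64(0.035), np.float64(0.076)), (241, np.float64(-0.085), np.float64(0.034), np.float64(0.075)), (249, np.float64(-0.079), np.float64(0.034), np.float64(0.075)), (257, np.float64(-0.074), np.float64(0.034), np.float64(0.075)), (265, np.float64(-0.074), np.float64(0.034), np.float64(0.081)), (273, np.float64(-0.074), np.float64(0.035), np.float64(0.088)), (281, np.float64(-0.071), np.float64(0.035), np.float64(0.09)), (289, np.float64(-0.068), np.float64(0.035), np.float64(0.093)), (297, np.float64(-0.064), np.float64(0.035), np.float64(0.094)), (305, np.float64(-0.062), np.float64(0.035), np.float64(0.097)), (313, np.float64(-0.058), np.float64(0.035), np.float64(0.099)), (321, np.float64(-0.054), np.float64(0.035), np.float64(0.101)), (329, np.float64(-0.051), np.float64(0.035), np.float64(0.103)), (337, np.float64(-0.044), np.float64(0.035), np.float64(0.103)), (345, np.float64(-0.039), np.float64(0.035), np.float64(0.104)), (353, np.float64(-0.031), np.float64(0.034), np.float64(
[... 3081 characters left out ...]
64(-0.086), np.float64(0.045), np.float64(0.075)), (271, np.float64(-0.085), np.float64(0.048), np.float64(0.075)), (277, np.float64(-0.086), np.float64(0.051), np.float64(0.075)), (283, np.float64(-0.085), np.float64(0.055), np.float64(0.074)), (289, np.float64(-0.095), np.float64(0.056), np.float64(0.088)), (295, np.float64(-0.097), np.float64(0.059), np.float64(0.089)), (301, np.float64(-0.096), np.float64(0.062), np.float64(0.088)), (307, np.float64(-0.086), np.float64(0.067), np.float64(0.076)), (313, np.float64(-0.085), np.float64(0.071), np.float64(0.074)), (319, np.float64(-0.086), np.float64(0.074), np.float64(0.075)), (325, np.float64(-0.085), np.float64(0.077), np.float64(0.075))]
```

The module's rear face is at x = -0.074, square to the lane and 11 mm ahead of the tip centre, as modelled. I'll push on, tilting the hand back for lintel clearance, and then retract.

Run:
```python
from h import *
print(line_to(pose(-.04,.044,.087,10,1)[0],velocity=.05,threshold=15), observe()["contact_force"])
t,R=pose(-.014,.044,.087,17,1)
print(line_to(t,rot=R,velocity=.03,threshold=15), observe()["contact_force"])
pause(.3)
o=observe();print(o["time_s"],o["tool_pos"],t)
p,d,P=cloud_wrist(); cv2.imwrite("pics/w4.png",p[:,:,::-1]); np.save("pics/P4.npy",P)
p,_=read_camera("side"); cv2.imwrite("pics/s4.png",cv2.resize(p[100:300,160:360,::-1],None,fx=3,fy=3))
```

```text
False [-1.02292976 -0.09525104  0.46164927]
False [-0.25125163 -0.32825704  0.05690022]
7.4583 [0.53126681 0.04720651 0.2525183 ] [0.5311712  0.04744404 0.25244072]
```

View pics/w4.png

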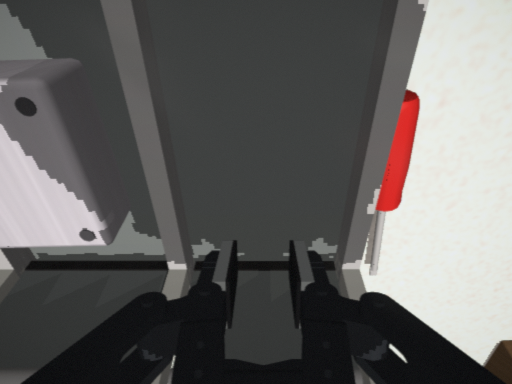

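View pics/s4.png

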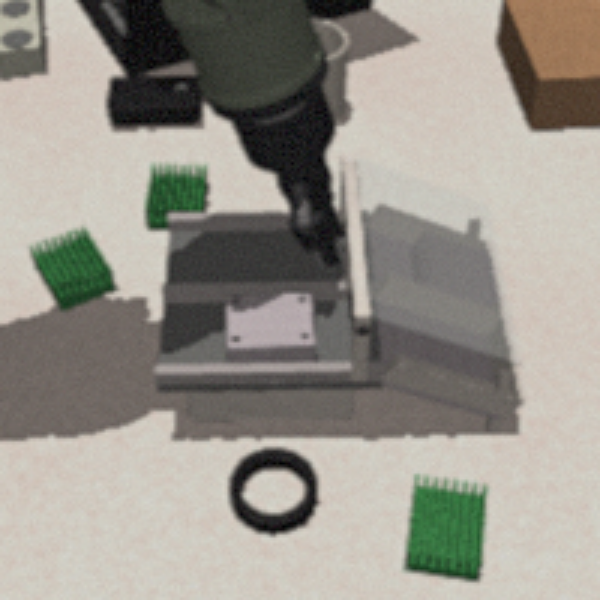

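The runway is empty and a shape shows under the cover at (445,260) in the side crop. In the wrist view the dark gap line at row 265 runs across both lanes, so the flaps look shut. Drawing the hand back.

Run:
```python
from h import *
t,R=pose(-.06,.044,.095,10,1)
print(line_to(t,rot=R,velocity=.08))
line_to(pose(-.09,.044,.26,10,1)[0],velocity=.12)
move_ptp([0.50,0,0.42],np.array([[0,1,0],[0,0,-1],[-1,0,0]],float))
pause(.3)
o=observe();print(o["time_s"],o["contact_force"])
p,d,P=cloud_wrist(); cv2.imwrite("pics/w5.png",p[:,:,::-1]); np.save("pics/P5.npy",P)
for t in ["finned_module","plain_module"]:
    for r in regions_of("wrist",t):
        Q=P[r["pixels"]]; Q=Q[~np.isnan(Q[:,0])]-CO; print(t,round(r["score"],2),r["centre"],np.median(Q@CX),np.median(Q@CY),np.median(Q[:,2]), [np.round(np.array(a)*1000) if isinstance(a,tuple) else a for a in cv2.minAreaRect(Q[Q[:,2]>.095][:,:2].astype(np.float32))] if (Q[:,2]>.095).sum()>50 else '')
p,_=read_camera("side"); cv2.imwrite("pics/s5.png",cv2.resize(p[100:300,160:360,::-1],None,fx=3,fy=3))
p,_=read_camera("scene"); cv2.imwrite("pics/c5.png",cv2.resize(p[130:300,150:370,::-1],None,fx=3,fy=3))
```

```text
False
11.0833 [ 0.23985667 -0.10099664  0.71967798]
finned_module 0.84 [111.0, 47.8] -0.2566765101492121 0.09963527450403872 0.024668311346028482 
finned_module 0.58 [353.0, 293.3] 0.038154317574226666 -0.1820707136541471 0.023394413858815244 
plain_module 0.59 [280.9, 212.2] -0.0713315984959531 -0.041754249237204326 0.10312627190582985 [array([-73., -30.]), array([83., 70.]), 87.2682876586914]
plain_module 0.43 [360.1, 157.6] -0.004801566405970253 0.019359992311705303 0.09635671787234829 [array([10.,  1.]), array([187., 231.]), 85.79727172851562]
```

View pics/w5.png

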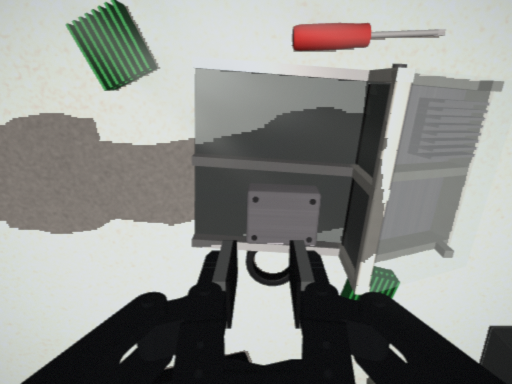

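View pics/s5.png

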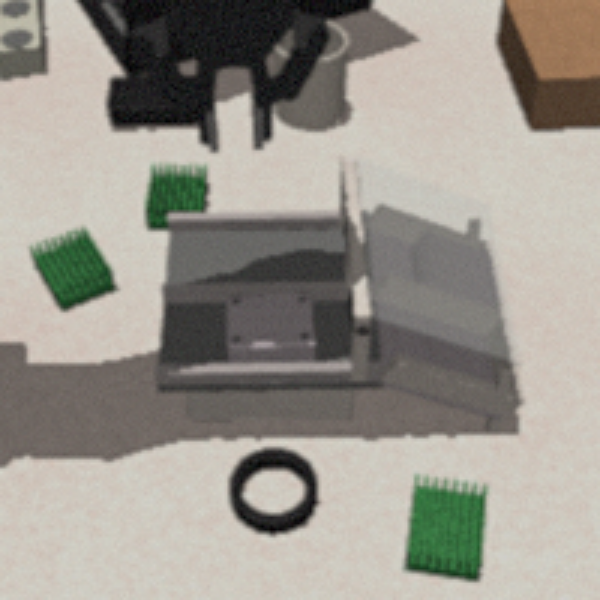

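View pics/c5.png

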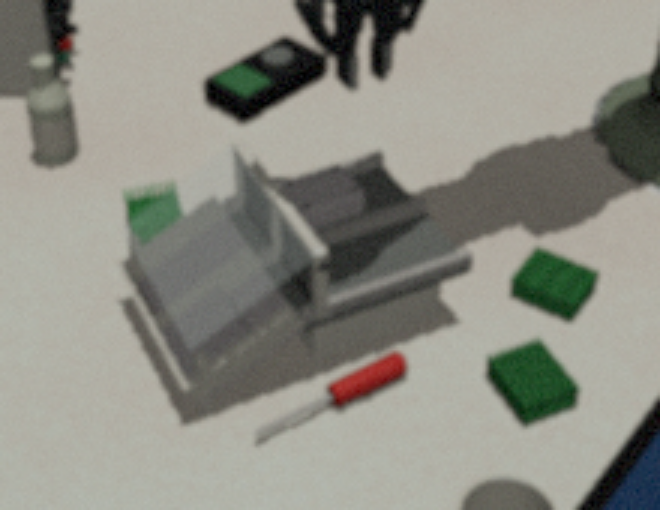

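Run:
```python
from h import *
o=observe();c=get_calibration("wrist");T=np.eye(4);T[:3,:3]=o["orientation"];T[:3,3]=o["tool_pos"];M=np.linalg.inv(T@c["hand_eye"])
s=np.radians(26);a=np.array([np.cos(s),-np.sin(s)]);n=np.array([np.sin(s),np.cos(s)])
for l,w in [(-.035,.028),(.035,.028),(.035,-.028),(-.035,-.028)]:
    q=np.array([.088,.042])+l*a+.028*n
    p=M@np.r_[CO+q[0]*CX+(.044+w)*CY+q[1]*CZ,1]; print(p[0]/p[2]*c["fx"]+c["cx"],p[1]/p[2]*c["fy"]+c["cy"])
# plain shift & flap plane
P=np.load("pics/P5.npy")-CO; X=P@CX;Y=P@CY;Z=P[...,2]
m=(Z>.1)&(Z<.106)&(X<-.02)&(Y<-.01)&(Y>-.09)&(X>-.15); print(cv2.minAreaRect((P[m][:,:2]+CO[:2]).astype(np.float32)*1000))
for y in (.044,-.044):
    m=(abs(Y-y)<.03)&(Z>.085)&(Z<.14)&(X>-.02)&(X<.05); print(y,m.sum(),[ (z,np.round(np.median(X[m&(abs(Z-z)<.005)]),4)) for z in (.09,.1,.11,.12)])
p,_=read_camera("wrist"); cv2.imwrite("pics/w6.png",cv2.resize(p[50:290,330:512,::-1],None,fx=2.5,fy=2.5))
```

```text
444.4500406120345 99.68830815285514
489.7988111498292 102.54724753182039
474.15487549240544 156.8655367430414
429.89465738580196 159.4401391299828
((518.9464721679688, -43.964569091796875), (56.13310241699219, 69.90653228759766), 87.58699798583984)
0.044 2715 [(0.09, np.float64(-0.0021)), (0.1, np.float64(-0.0021)), (0.11, np.float64(-0.0021)), (0.12, np.float64(-0.0022))]
-0.044 2021 [(0.09, np.float64(-0.0025)), (0.1, np.float64(-0.0023)), (0.11, np.float64(-0.0024)), (0.12, np.float64(-0.0023))]
```

View pics/w6.png

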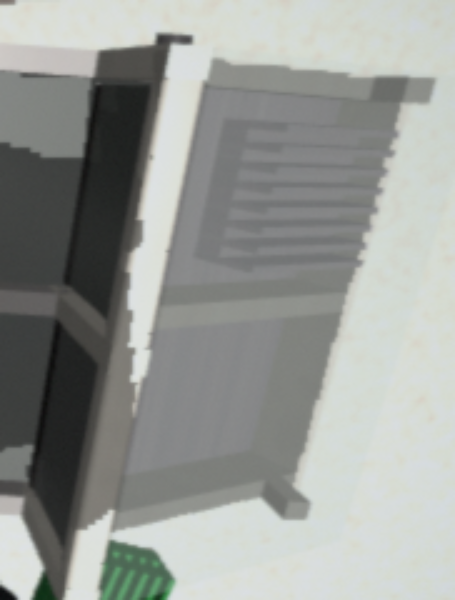

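```bash
python3 -c "
from workcell import *
print(observe()['time_s']); hand_in()"
```

```text
11.3833
the job is handed in; nothing more can be done
```

I pushed the bare-aluminium finned module, which lay in the left lane, under its flap with the fingertips. It slid down the bed to the end stop. I then drew the hand back and up and handed in at 11.4 s on the robot's clock; no verdict came back.

**Final checks:**
- **Finned module:** seen through the clear cover, its fins match the expected end-stop pose to within about 3 px at the two corners I compared. I judged this by eye, because the network did not find it under the cover.
- **Flaps:** depth readings show both hanging upright, in the same plane at every height measured.
- **Plain module:** its measured position changed by less than 1 mm.
- **Other things on the bench:** none of the moves went near them. The ones in the final pictures look where they were, but I did not measure them. The spray bottle, mug, meter and mouse I checked only by eye.
- **Forces:** readings stayed around 1 N at the checkpoints during the push, and no force guard tripped.

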